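# Fill the sample crate

### The arm

A 6-joint arm with a two-finger parallel gripper is mounted at the origin on the work surface. World frame = base frame: x ahead of the robot, y to its left, z up, the work surface at z = 0. Lengths are in m, angles in rad, forces in N, time in s.
With the tool pointing down it reaches from about 0.25 to 0.775 m from the base axis. Payload 8.9 kg.
Tool frame: the origin (TCP) lies at the very end of the fingers, on their centre line; the grasp point (between the pads) lies 19 mm behind it; z points along the fingers, x is the direction in which the jaws open and shut, and the axes are right-handed (so a half turn about z gives the same grasp; the last joint's range is limited). The gripper opens to 85 mm and grips with 20 to 120 N. Pads are 22 mm wide; open, the fingers measure 114 mm over their backs; the gripper's body (76 mm by 85 mm) begins 54 mm behind the grasp point. The pads swing forward as they close: fully open they stand 13 mm farther back than shut.
Start: joints at [1.03, 0.291, -0.153, 1.127, 0, 1.431], TCP at [0.205, 0.483, 0.231] pointing down, gripper open.
Joint ranges: [-2.52, 2.52], [-0.91, 1.74], [-1.3, 1.37], [-1.96, 2.02], [-1.52, 1.47], [-3.14, 3.14]. Speed limits (rad/s): [2.22, 2.22, 2.79, 3.14, 3.14, 3.14].

### API

Orientations are given as a 3x3 rotation matrix whose columns are the frame's x, y, z axes.
In Python, from bench import get_obs, grab_frame, r gives the robot as it stands.
- The arm moves only by the tool play_rows, never from a script. Its argument "series" is text: rows parted by semicolons, each of 7 numbers parted by spaces: the shift along the tool's x, y, z as a fraction of full scale, then the turn, a rotation vector about the tool's x, y, z as a fraction of full scale, then the gripper's target within -1 to 1 (fully open at 1, half-way at 0, shut at -1). In form: x y z rx ry rz grip; .... A call has 1 to 8 rows; each row shifts and turns the commanded pose from where the row before left it, along the tool's axes as they then stand; what a row does not reach is not made up. Full scale, the value 1, is 0.03 m for a shift and 0.15 rad for a turn. A row lasts 1/10 s, in which the tool goes at most 50 mm and 8.59 degrees, less where a joint would pass 70% of its speed; a pose out of reach is approached as far as the arm can. A call with a number of a shift or a turn outside -1 to 1 is refused whole. A call with a gripper value outside its range is refused whole. The fingers move at their own pace and stop on an object; "force" is the grip in N (left out, the last holds). Time passes only in rows, so rows that do not move let the fingers close. It gives the time, the measured TCP pose, the force and the opening at its end, in the units of the state.
- get_obs(): the state, without advancing time (a new reading comes with each control period).
- grab_frame(name): name is "scene" or "top" or "wrist"; returns a dict with "color" (400x640x3 uint8, red, green, blue), "range_z" (400x640 float32, m along the optical axis (not along the pixel's ray), 0 where there is no reading), "fovy" (degrees; the focal length in pixels is half the picture's height over the tangent of half this angle, whatever the lens; pixels are square), "cx", "cy" (the principal point, pixels), "pose" (4x4, takes a point from camera to world coordinates). Camera axes: x right, y down, z forward; pixel columns grow to the right and rows downward; lengths in m; the calibration is good to about 2 mm. A picture is of the moment at which its call begins.
- r.sign_off(): hands the job in, once; it reports no verdict.
The state is a dict: "time_s": time; "joints": joint angles; "qvel": joint speeds; "effort": joint torques, N m; "tcp_pos": TCP position; "eef_rot": TCP orientation; "ft_force": force on the tool from outside, world axes, zero at the start; "ft_torque": the same for the moment, N m; "width": finger opening in m.
Only numpy, scipy, OpenCV 4.12 (cv2) and the standard library are available. Lean on these libraries where they do the work, as an engineer would, in place of code of your own. Each camera call takes 0.05 s, during which the arm holds its last target.

### The job

The covered sample crate on the lab bench still has two empty cells. Take the two loose amber bottles that match those already in the crate (not the squat jar or the bigger bottle) and stand one upright in each empty cell, down on the crate's floor.

Things in the scene. Friction and masses are not known exactly. Their poses are not given: they have to be found in the camera images.
- bottle0_mid (a point): Centre, half-way up (47.5 mm over its underside), of one loose sample bottle: amber glass, round, 44 mm across, straight-sided up to 57 mm, then a sloping shoulder, 95 mm tall, white cap, 0.15 to 0.31 kg, upright on the bench (z = 0), left of the crate. z axis up; yaw is of no matter. Same make as the four bottles in the crate.
- bottle1_mid (a point): Centre of the other loose sample bottle, the same in all sizes as the first. Among these two stand a squat amber jar (62 mm tall) and a bigger amber bottle (150 mm tall), both 68 mm across, which do not belong in the crate.
- opening0 (a point): Centre of one empty round opening, 64 mm across, in the crate's cover, on the cover's top face, 26 mm above the bench. The floor is 21 mm below it; a bottle standing there has its centre 26.5 mm above it. z axis up, x along the crate's short side, y along its long side. The next openings are 85 mm away along x and y; bottles in them leave a 41 mm gap on each side.
- opening1 (a point): Centre of the other empty opening, the same as the first. The crate is fixed on the bench, 195 x 280 mm, with low grey sides, a black floor and a fixed white cover 8 mm thick with 2 x 3 openings: four hold bottles that stick out, two show the black floor.
Mind the look-alikes: they are no part of the job. Leave any blue or pink look-alike of the part that bears bottle1_mid alone.

How it is judged:
By the outcome, as a careful person would: the job done as asked, in the order asked, and still so for the second after the job is handed in, with the robot touching nothing.
It also fails if it takes over 59 s, if anything falls off the work surface, if the arm or the gripper's body presses on something with over 40 N, if the wrist force passes 120 N, or if a joint passes its speed limit or range.

## Working session

There is one attempt and no reset: what is moved stays moved. The work goes in short steps, Python scripts to look and compute and a tool call to move; the robot and the scene stay as the last step left them, time stands still between calls to the robot, and variables do not carry over. Pictures are saved under pics/ and viewed, and the job is handed in when it is done.

Besides the shell and the picture viewer there is one more tool, called after ">>>" in YAML: its name, and indented under it one key for each argument. play_rows: Moves the arm, as the interface text tells. Its arguments: {"type":"object","properties":{"series":{"type":"string"},"force":{"type":"number"}},"required":["series"]}

```bash
ls; mkdir -p pics
cat > h.py <<'E'
import numpy as np, cv2
from bench import get_obs, grab_frame, r
def save(f,n): cv2.imwrite(f'pics/{n}.png',f['color'][:,:,::-1])
def cam(f):
    H,W=f['color'].shape[:2]; return (H/2)/np.tan(np.radians(f['fovy'])/2)
def ray_plane(f,u,v,z):
    fl=cam(f); d=f['pose'][:3,:3]@np.array([(u-f['cx'])/fl,(v-f['cy'])/fl,1]); o=f['pose'][:3,3]
    return o+d*(z-o[2])/d[2]
def cloud(f):
    fl=cam(f); Z=f['range_z']; v,u=np.mgrid[:Z.shape[0],:Z.shape[1]]
    P=np.stack([(u-f['cx'])/fl*Z,(v-f['cy'])/fl*Z,Z],-1)
    return P@f['pose'][:3,:3].T+f['pose'][:3,3]
E
python3 - <<'E'
from h import *
s=get_obs(); print(s)
for n in ['scene','top','wrist']:
    f=grab_frame(n); save(f,n+'0'); np.savez(n+'0.npz',**f); print(n,f['fovy'],f['cx'],f['cy'],f['pose'].round(3).tolist(),(f['range_z']>0).mean())
E
```

```text
pics
{'time_s': 0.0, 'joints': array([ 1.02971742e+00,  2.91295688e-01, -1.54145451e-01,  1.12669183e+00,
        3.68940478e-05,  1.43153367e+00]), 'qvel': array([ 1.12951819e-03, -9.64966938e-04, -8.13062469e-04, -7.83130549e-04,
        5.39645259e-04, -3.66501714e-06]), 'effort': array([-2.60763911e-03, -5.37151837e+01,  3.31364071e+01,  1.61913520e-02,
       -4.55523505e-04, -2.57968298e-05]), 'tcp_pos': array([0.20505826, 0.48281332, 0.23071716]), 'eef_rot': array([[ 3.91090126e-01,  9.20352104e-01, -7.20074583e-04],
       [ 9.20351441e-01, -3.91090726e-01, -1.12670206e-03],
       [-1.31857710e-03, -2.22079628e-04, -9.99999106e-01]]), 'ft_force': array([-0.64428462, -0.30786062,  0.36949527]), 'ft_torque': array([-0.02691904, -0.000993  ,  0.02308214]), 'width': 0.0850628583976048}
scene 44.87709176829945 317.0056637752494 197.15404608130197 [[0.549, 0.594, -0.589, 1.269], [0.836, -0.398, 0.378, -0.391], [-0.01, -0.699, -0.715, 0.901], [0.0, 0.0, 0.0, 1.0]] 0.9959921875
top 53.55579449223899 319.4818741671128 198.3611728112036 [[-0.029, -0.986, 0.165, 0.428], [-1.0, 0.03, -0.0, 0.058], [-0.005, -0.165, -0.986, 0.815], [0.0, 0.0, 0.0, 1.0]] 0.99605078125
wrist 70.44246545044328 320.7000265969105 197.44890507172616 [[0.391, 0.883, 0.259, 0.141], [0.92, -0.375, -0.112, 0.511], [-0.002, 0.283, -0.959, 0.374], [0.0, 0.0, 0.0, 1.0]] 0.99578125
```

View pics/scene0.png

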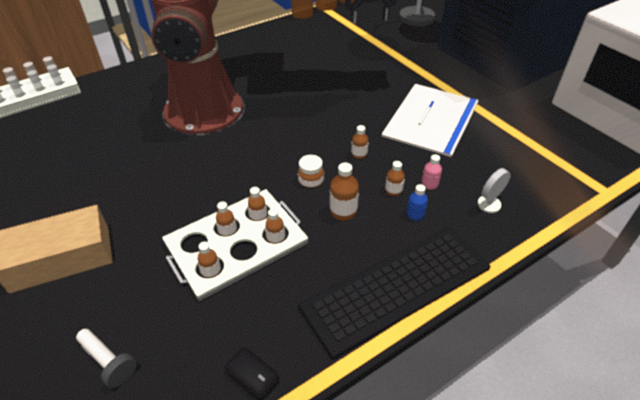

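View pics/top0.png

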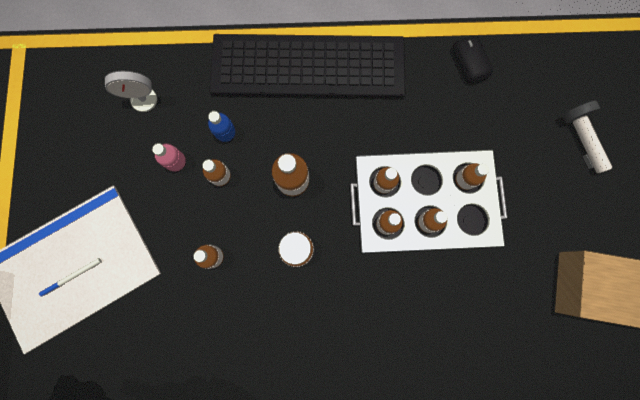

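View pics/wrist0.png

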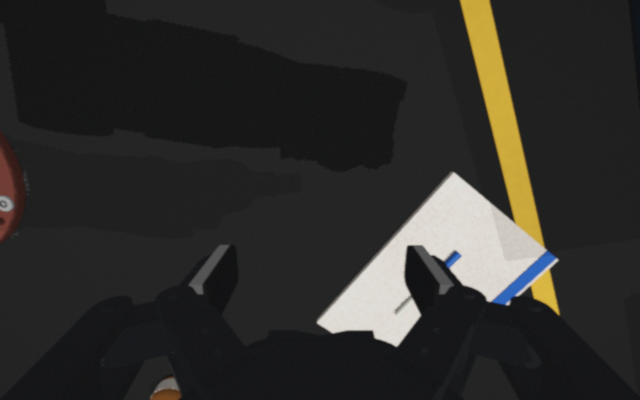

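The top view shows the loose amber bottles at about (216,172) and (208,257), and the empty openings at about (427,180) and (473,219). The scene view shows the same bottles at (395,180) and (360,143), with the openings at (243,250) and (194,242). Next I'll measure these points.

```bash
cat > m.py <<'E'
from h import *
def load(n): 
    d=np.load(n); return {k:d[k] for k in d}
def caps(f,seeds,z=0.095,R=14):
    hsv=cv2.cvtColor(f['color'],cv2.COLOR_RGB2HSV); out=[]
    m=((hsv[...,1]<60)&(hsv[...,2]>150)).astype(np.uint8)
    P=cloud(f); m&=((P[...,2]>0.07)).astype(np.uint8)
    n,l,st,c=cv2.connectedComponentsWithStats(m)
    for s in seeds:
        k=1+np.argmin(np.hypot(*(c[1:]-s).T)+1000*(st[1:,4]<15))
        p=P[l==k]; top=p[p[:,2]>np.percentile(p[:,2],90)-.004]
        out.append((c[k].round(1),st[k,4],ray_plane(f,*c[k],z-.003)[:2].round(4),top.mean(0).round(4),p[:,2].max().round(4)))
    return out
def holes(f,seeds,z=0.026):
    g=cv2.cvtColor(f['color'],cv2.COLOR_RGB2GRAY); m=(g<110).astype(np.uint8); out=[]
    for s in seeds:
        n,l,st,c=cv2.connectedComponentsWithStats(m,connectivity=4); k=l[int(s[1]),int(s[0])]
        cs,_=cv2.findContours((l==k).astype(np.uint8),cv2.RETR_EXTERNAL,cv2.CHAIN_APPROX_NONE)
        q=np.array([ray_plane(f,u,v,z)[:2] for u,v in cs[0][:,0]])
        A=np.c_[2*q,np.ones(len(q))]; x=np.linalg.lstsq(A,(q**2).sum(1),rcond=None)[0]
        out.append((st[k,4],x[:2].round(4),round(2*np.sqrt(x[2]+x[:2]@x[:2]),4)))
    return out
E
python3 - <<'E'
from m import *
T=load('top0.npz'); S=load('scene0.npz')
for f,s,h,a in((T,[(209,165),(200,257)],[(427,180),(473,219)],[(390,173),(397,217),(441,216),(480,170)]),(S,[(397,167),(360,131)],[(243,250),(194,242)],[(222,208),(254,192),(273,216),(203,247)])):
    print('bottles',*caps(f,s),sep='\n'); print('holes',*holes(f,h),sep='\n'); print('crate',*caps(f,a,.10),sep='\n')
    P=cloud(f)
    hsv=cv2.cvtColor(f['color'],cv2.COLOR_RGB2HSV)
    w=(hsv[...,1]<40)&(hsv[...,2]>180)&(abs(P[...,2]-.026)<.004)&(P[...,1]<.0)&(P[...,0]>.25)&(P[...,1]>-.4)
    q=P[w]; rect=cv2.minAreaRect(q[:,:2].astype(np.float32)); print('cover',rect,q[:,2].mean())
E
```

```text
bottles
(array([207.9, 164.9]), np.int32(97), array([0.6189, 0.2651]), array([0.6182, 0.2643, 0.0949]), np.float64(0.0974))
(array([199. , 255.6]), np.int32(108), array([0.4506, 0.2783]), array([0.4501, 0.2729, 0.1092]), np.float64(0.815))
holes
(np.int32(732), array([ 0.5925, -0.1606]), np.float64(0.0608))
(np.int32(767), array([ 0.5091, -0.2467]), np.float64(0.0607))
crate
(array([391., 173.]), np.int32(102), array([ 0.5919, -0.0765]), array([ 0.5909, -0.076 ,  0.1004]), np.float64(0.1028))
(array([394.4, 218.5]), np.int32(113), array([ 0.507 , -0.0777]), array([ 0.5061, -0.0771,  0.1002]), np.float64(0.103))
(array([441.2, 216.6]), np.int32(108), array([ 0.5079, -0.163 ]), array([ 0.5074, -0.162 ,  0.1002]), np.float64(0.1029))
(array([482.8, 168.8]), np.int32(100), array([ 0.5946, -0.2472]), array([ 0.5936, -0.2457,  0.1003]), np.float64(0.1042))
cover ((0.5502025485038757, -0.16162703931331635), (0.1948060691356659, 0.30757516622543335), 0.925540566444397) 0.026275949724799526
bottles
(array([397.3, 164.5]), np.int32(44), array([0.6197, 0.265 ]), array([0.6371, 0.2478, 0.1142]),
[... 194 characters left out ...]
64(0.0554))
(np.int32(325), array([ 0.5103, -0.2496]), np.float64(0.0518))
crate
(array([222.5, 205.8]), np.int32(61), array([ 0.5102, -0.1615]), array([ 0.5264, -0.1663,  0.1157]), np.float64(0.9006))
(array([254.9, 190.9]), np.int32(58), array([ 0.5088, -0.0769]), array([ 0.5098, -0.0769,  0.0991]), np.float64(0.1033))
(array([273.4, 212.7]), np.int32(66), array([ 0.5936, -0.0751]), array([ 0.594 , -0.0757,  0.099 ]), np.float64(0.1024))
(array([204.2, 246.2]), np.int32(72), array([ 0.5958, -0.245 ]), array([ 0.6083, -0.2474,  0.1133]), np.float64(0.9006))
cover ((0.5512167811393738, -0.16188278794288635), (0.19976285099983215, 0.30734309554100037), 1.0073115825653076) 0.025154248282416004
```

Run:
```python
from m import *
T=load('top0.npz');P=cloud(T)
B=np.array([[.619,.265],[.451,.278]])
for n,u,v,z in(('pinkcap',158,149,.092),('bluecap',215,117,.092),('jar',296,249,.062),('bigcap',287,162,.148)):
    p=ray_plane(T,u,v,z)[:2]; print(n,p.round(3),[(np.hypot(*(p-b)).round(3),np.degrees(np.arctan2(*(p-b)[::-1])).round(0)) for b in B])
m=(P[...,2]>.012)&(P[...,2]<.3); m&=(P[...,0]>.35)&(P[...,1]>-.0)
n,l,st,c=cv2.connectedComponentsWithStats(m.astype(np.uint8))
for k in range(1,n):
    if st[k,4]>60:
        q=P[l==k]; print(c[k].round(),q.min(0).round(3),q.max(0).round(3))
```

```text
pinkcap [0.653 0.36 ] [(np.float64(0.101), np.float64(70.0)), (np.float64(0.218), np.float64(22.0))]
bluecap [0.713 0.253] [(np.float64(0.095), np.float64(-7.0)), (np.float64(0.263), np.float64(-5.0))]
jar [0.459 0.105] [(np.float64(0.227), np.float64(-135.0)), (np.float64(0.174), np.float64(-88.0))]
bigcap [0.605 0.112] [(np.float64(0.154), np.float64(-95.0)), (np.float64(0.227), np.float64(-47.0))]
[277.  65.] [0.784 0.    0.012] [0.935 0.288 0.029]
[128.  85.] [0.781 0.391 0.012] [0.805 0.474 0.116]
[221. 126.] [0.691 0.233 0.012] [0.735 0.275 0.099]
[168. 156.] [0.63  0.337 0.012] [0.673 0.38  0.097]
[290. 174.] [0.569 0.078 0.012] [0.637 0.145 0.153]
[216. 172.] [0.596 0.242 0.014] [0.637 0.284 0.097]
[296. 249.] [0.427 0.073 0.014] [0.494 0.141 0.066]
[208. 256.] [0.428 0.255 0.014] [0.472 0.298 0.099]
[ 69. 277.] [0.383 0.5   0.012] [0.454 0.617 0.022]
```

>>> play_rows:
  series: "0 0 0 0 0 0.96 1; 0 0 0 0 0 0.96 1; 0 0 0 0 0 0.96 1; 0 0 0 0 0 0.96 1; 0 0 0 0 0 0.96 1; 0 0 0 0 0 0.96 1; 0 0 0 0 0 0.96 1; 0 0 0 0 0 0.96 1"
  force: 40

```text
time_s: 0.95
tcp_pos: [0.2052, 0.483, 0.231]
eef_rot: [[1.0, 0.011, -0.0], [0.011, -1.0, -0.001], [-0.0, 0.001, -1.0]]
ft_force: [-0.5, 0.9, 0.4]
width: 0.0855
```

```bash
cat > d.py <<'E'
import sys
from h import *
s=get_obs(); R=s['eef_rot']; t=np.array(list(map(float,sys.argv[1:4])))
yaw=np.arctan2(R[1,0],R[0,0]); d=R.T@(t-s['tcp_pos'])
print('t',s['time_s'],'tcp',s['tcp_pos'].round(4),'yaw',np.degrees(yaw).round(2),'Rz',R[:,2].round(4),'q',s['joints'].round(2),'w',s['width'].round(4),'F',s['ft_force'].round(1))
print('tool mm',(d*1000).round(1),'units',(d/.03).round(2))
if len(sys.argv)>4:
    e=np.radians(float(sys.argv[4]))-yaw; print('rz units',round(-e/.15,2))
    c,q=np.cos(e+yaw),np.sin(e+yaw); Rt=np.array([[c,q,0],[q,-c,0],[0,0,-1]]); print('rotvec tool /0.15',(cv2.Rodrigues(R.T@Rt)[0].ravel()/.15).round(3))
E
python3 d.py .451 .278 .2 1
```

```text
Traceback (most recent call last):
  File "d.py", line 5, in <module>
    print('t',s['time_s'],'tcp',s['tcp_pos'].round(4),'yaw',np.degrees(yaw).round(2),'Rz',R[:,2].round(4),'q',s['joints'].round(2),'w',s['width'].round(4),'F',s['ft_force'].round(1))
                                                                                                                                       ^^^^^^^^^^^^^^^^
AttributeError: 'float' object has no attribute 'round'
```

>>> play_rows:
  series: "0.68 0.58 0 0 0 0 1; 0.68 0.58 0 0 0 0 1; 0.68 0.58 0 0 0 0 1; 0.68 0.58 0 0 0 0 1; 0.68 0.58 0 0 0 0 1; 0.68 0.58 0 0 0 0 1; 0.68 0.58 0 0 0 0 1; 0.68 0.58 0 0 0 0 1"

```text
time_s: 1.75
tcp_pos: [0.3715, 0.3459, 0.2312]
eef_rot: [[1.0, 0.017, -0.0], [0.017, -1.0, -0.0], [-0.0, 0.0, -1.0]]
ft_force: [0.3, 0.4, -0.2]
width: 0.0854
```

>>> play_rows:
  series: "0.67 0.57 0.2 0 0 0 1; 0.67 0.57 0.2 0 0 0 1; 0.67 0.57 0.2 0 0 0 1; 0.67 0.57 0.2 0 0 0 1; 0 0 0 0 0 0 1; 0 0 0 0 0 0 1"

```text
time_s: 2.35
tcp_pos: [0.4522, 0.2795, 0.207]
eef_rot: [[1.0, 0.016, -0.001], [0.016, -1.0, -0.0], [-0.001, 0.0, -1.0]]
ft_force: [-0.1, -0.0, 0.5]
width: 0.0856
```

```bash
sed -i "s/s\['width'\].round(4)/round(s['width'],4)/" d.py
python3 d.py .451 .278 .027 1
python3 - <<'E'
from m import *
f=grab_frame('wrist'); save(f,'w1'); P=cloud(f)
m=(P[...,2]>.06)&(P[...,2]<.11)&(np.hypot(P[...,0]-.451,P[...,1]-.278)<.04)
q=P[m]; print(m.sum(),q.mean(0),q.min(0),q.max(0))
E
```

```text
t 2.35 tcp [0.4522 0.2795 0.207 ] yaw 0.91 Rz [-1.1e-03 -2.0e-04 -1.0e+00] q [ 0.42  0.32 -0.18  1.07  0.    1.97] w 0.0856 F [-0.1 -0.   0.5]
tool mm [ -1.1   1.4 180. ] units [-0.04  0.05  6.  ]
rz units -0.01
rotvec tool /0.15 [ 0.001  0.007 -0.011]
1146 [0.45178346 0.28267938 0.07766462] [0.43184345 0.2598404  0.06002392] [0.4719456  0.29844686 0.0976375 ]
```

View pics/w1.png

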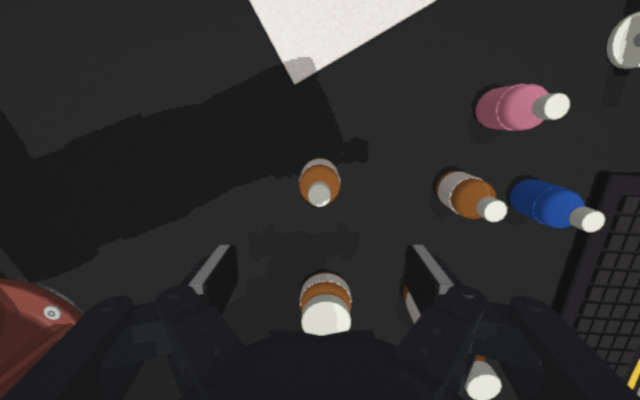

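The wrist view shows the bottle at (320,185), centred between the jaws, and its range data agrees at (0.452, 0.279). Descending.

>>> play_rows:
  series: "-0.03 0.03 0.8 0 0 0 1; 0 0 0.8 0 0 0 1; 0 0 0.8 0 0 0 1; 0 0 0.8 0 0 0 1; 0 0 0.8 0 0 0 1; 0 0 0.8 0 0 0 1; 0 0 0.8 0 0 0 1; 0 0 0.4 0 0 0 1"

```text
time_s: 3.2
tcp_pos: [0.4499, 0.2792, 0.0259]
eef_rot: [[1.0, 0.018, -0.002], [0.018, -1.0, -0.001], [-0.002, 0.001, -1.0]]
ft_force: [-0.5, -0.6, 1.6]
width: 0.0857
```

>>> play_rows:
  series: "0 0 0 0 0 0 1; 0 0 0 0 0 0 -0.3; 0 0 0 0 0 0 -0.3; 0 0 0 0 0 0 -0.3; 0 0 0 0 0 0 -0.3; 0 0 0 0 0 0 -0.3; 0 0 0 0 0 0 -0.3; 0 0 0 0 0 0 -0.3"
  force: 40

```text
time_s: 4.0
tcp_pos: [0.452, 0.2792, 0.0286]
eef_rot: [[1.0, 0.017, 0.001], [0.017, -1.0, 0.001], [0.001, -0.001, -1.0]]
ft_force: [-2.2, 0.2, 7.9]
width: 0.0429
```

```bash
python3 d.py .451 .278 .027 1
python3 - <<'E'
from m import *
f=grab_frame('scene'); save(f,'s1')
E
```

```text
t 4.0 tcp [0.452  0.2792 0.0286] yaw 0.98 Rz [ 0.0012  0.001  -1.    ] q [ 0.42  0.5  -0.42  0.64  0.    1.97] w 0.0429 F [-2.2  0.2  7.9]
tool mm [-1.   1.2  1.6] units [-0.03  0.04  0.05]
rz units -0.0
rotvec tool /0.15 [-0.007 -0.008 -0.003]
```

View pics/s1.png

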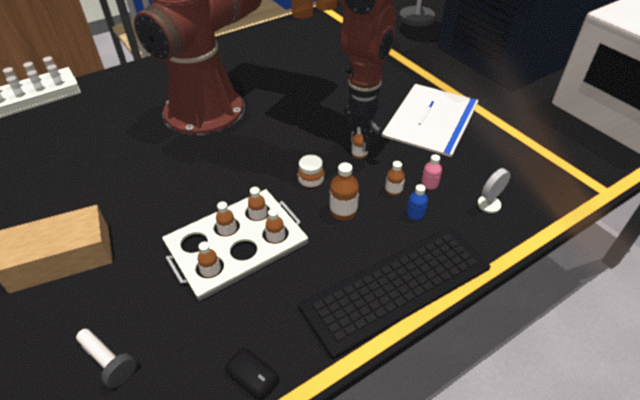

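Grip width is 42.9 mm, so the bottle is held. Lifting.

>>> play_rows:
  series: "0 0 -0.3 0 0 0 -0.3; 0 0 -0.6 0 0 0 -0.3; 0 0 -0.9 0 0 0 -0.3; 0 0 -0.9 0 0 0 -0.3; 0 0 -0.9 0 0 0 -0.3; 0 0 -0.9 0 0 0 -0.3; 0 0 -0.9 0 0 0 -0.3; 0 0 -0.6 0 0 0 -0.3"
  force: 50

```text
time_s: 4.85
tcp_pos: [0.4519, 0.279, 0.2099]
eef_rot: [[1.0, 0.017, 0.002], [0.017, -1.0, 0.001], [0.002, -0.001, -1.0]]
ft_force: [0.5, 0.8, -2.8]
width: 0.0427
```

```bash
python3 d.py .5095 -.2472 .2 1
python3 - <<'E'
from m import *
f=grab_frame('scene'); save(f,'s2'); f=grab_frame('wrist'); save(f,'w2')
E
```

```text
t 4.85 tcp [0.4519 0.279  0.2099] yaw 0.97 Rz [ 2.1e-03  9.0e-04 -1.0e+00] q [ 0.42  0.31 -0.18  1.08 -0.    1.97] w 0.0427 F [ 0.5  0.8 -2.8]
tool mm [ 48.7 527.1   9.6] units [ 1.62 17.57  0.32]
rz units -0.0
rotvec tool /0.15 [-0.006 -0.014 -0.004]
```

View pics/w2.png

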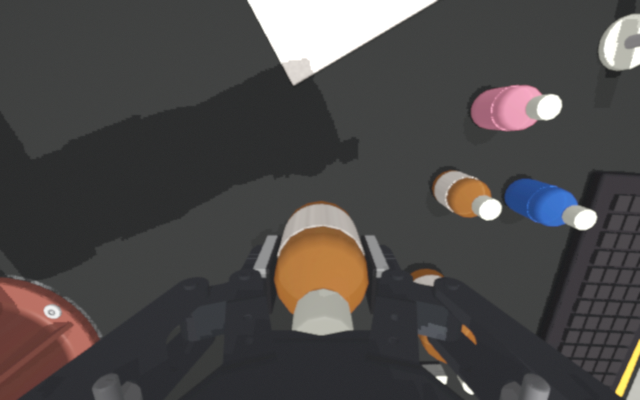

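View pics/s2.png

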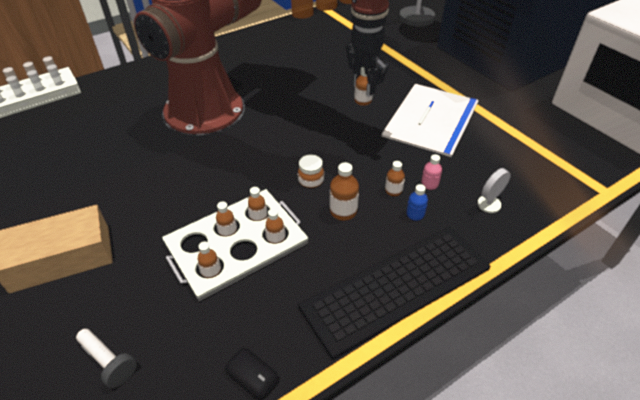

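The bottle is held upright in the jaws at (320,260). Now moving it over opening1.

>>> play_rows:
  series: "0.03 0.35 0 0 0 0 -0.3; 0.07 0.7 0 0 0 0 -0.3; 0.07 0.8 0 0 0 0 -0.3; 0.07 0.8 0 0 0 0 -0.3; 0.08 0.8 0 0 0 0 -0.3; 0.08 0.8 0 0 0 0 -0.3; 0.08 0.8 0 0 0 0 -0.3; 0.08 0.8 0 0 0 0 -0.3"

```text
time_s: 5.75
tcp_pos: [0.4701, 0.1019, 0.2058]
eef_rot: [[1.0, 0.017, -0.003], [0.017, -1.0, -0.0], [-0.003, 0.0, -1.0]]
ft_force: [0.6, 1.1, -2.6]
width: 0.0426
```

>>> play_rows:
  series: "0.08 0.8 0 0 0 0 -0.3; 0.08 0.8 0 0 0 0 -0.3; 0.08 0.8 0 0 0 0 -0.3; 0.08 0.8 0 0 0 0 -0.3; 0.08 0.8 0 0 0 0 -0.3; 0.08 0.8 0 0 0 0 -0.3; 0.08 0.8 0 0 0 0 -0.3; 0.08 0.8 0 0 0 0 -0.3"

```text
time_s: 6.55
tcp_pos: [0.4924, -0.0893, 0.2058]
eef_rot: [[1.0, 0.017, -0.003], [0.017, -1.0, 0.001], [-0.003, -0.001, -1.0]]
ft_force: [-0.2, -0.4, -3.1]
width: 0.0424
```

>>> play_rows:
  series: "0.08 0.8 0 0 0 0 -0.3; 0.08 0.8 0 0 0 0 -0.3; 0.08 0.8 0 0 0 0 -0.3; 0.08 0.8 0 0 0 0 -0.3; 0.08 0.8 0 0 0 0 -0.3; 0.08 0.8 0 0 0 0 -0.3; 0 0 0 0 0 0 -0.3; 0 0 0 0 0 0 -0.3"

```text
time_s: 7.35
tcp_pos: [0.5093, -0.2319, 0.2058]
eef_rot: [[1.0, 0.016, -0.002], [0.016, -1.0, 0.002], [-0.002, -0.002, -1.0]]
ft_force: [-0.3, 0.1, -2.4]
width: 0.0423
```

```bash
python3 d.py .5095 -.2472 .14 1
```

```text
t 7.35 tcp [ 0.5093 -0.2319  0.2058] yaw 0.9 Rz [-0.0024  0.0016 -1.    ] q [-0.56  0.37 -0.1   1.1   0.    1.  ] w 0.0423 F [-0.3  0.1 -2.4]
tool mm [ 0.1 15.4 65.8] units [0.   0.51 2.19]
rz units -0.01
rotvec tool /0.15 [-0.011  0.016 -0.012]
```

>>> play_rows:
  series: "0 0.26 0.4 0 0 0 -0.3; 0 0.26 0.6 0 0 0 -0.3; 0 0 0.6 0 0 0 -0.3; 0 0 0.6 0 0 0 -0.3; 0 0 0 0 0 0 -0.3; 0 0 0 0 0 0 -0.3"

```text
time_s: 7.95
tcp_pos: [0.5104, -0.2468, 0.1409]
eef_rot: [[1.0, 0.018, -0.001], [0.018, -1.0, 0.001], [-0.001, -0.001, -1.0]]
ft_force: [-0.3, -0.1, -2.9]
width: 0.0424
```

```bash
python3 d.py .5095 -.2475 .0335 1
python3 - <<'E'
from m import *
f=grab_frame('scene'); save(f,'s3'); f=grab_frame('wrist'); save(f,'w3');f=grab_frame('top'); save(f,'t3')
E
```

```text
t 7.95 tcp [ 0.5104 -0.2468  0.1409] yaw 1.01 Rz [-1.1e-03  6.0e-04 -1.0e+00] q [-0.58  0.43 -0.19  0.95 -0.    0.97] w 0.0424 F [-0.3 -0.1 -2.9]
tool mm [ -0.8   0.7 107.4] units [-0.03  0.02  3.58]
rz units 0.0
rotvec tool /0.15 [-0.004  0.007  0.001]
```

View pics/w3.png

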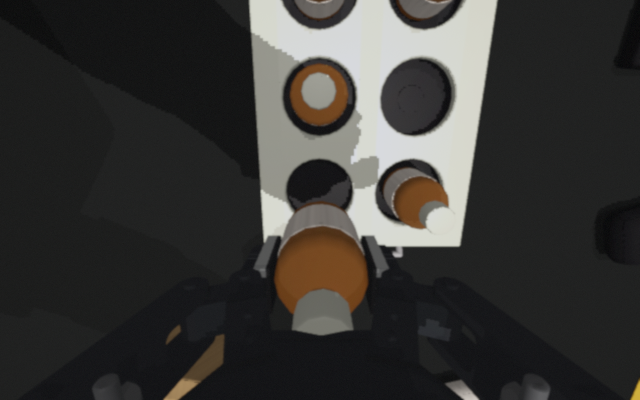

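View pics/s3.png

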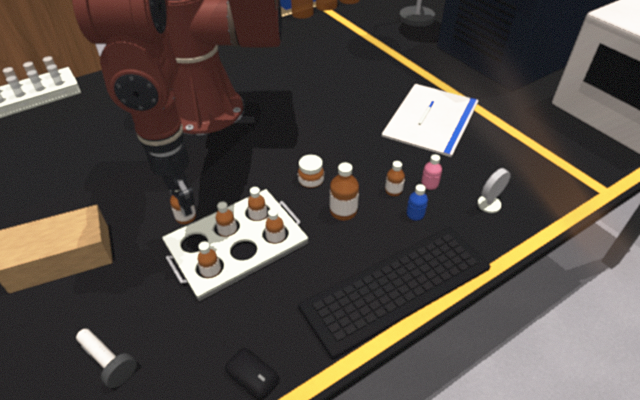

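The wrist view shows opening1 at (320,190), in line with the held bottle. Descending slowly into it.

>>> play_rows:
  series: "-0.03 0.02 0.5 0 0 0 -0.3; 0 0 0.6 0 0 0 -0.3; 0 0 0.6 0 0 0 -0.3; 0 0 0.6 0 0 0 -0.3; 0 0 0.5 0 0 0 -0.3; 0 0 0.4 0 0 0 -0.3; 0 0 0.2 0 0 0 -0.3; 0 0 0 0 0 0 -0.3"

```text
time_s: 8.9
tcp_pos: [0.5098, -0.2478, 0.039]
eef_rot: [[1.0, 0.017, -0.0], [0.017, -1.0, 0.0], [-0.0, -0.0, -1.0]]
ft_force: [-0.9, -0.2, -3.3]
width: 0.0423
```

```bash
python3 d.py .5095 -.2475 .0335 1
python3 - <<'E'
from m import *
f=grab_frame('wrist'); save(f,'w4')
E
```

```text
t 8.9 tcp [ 0.5098 -0.2478  0.039 ] yaw 0.98 Rz [-5.e-04  3.e-04 -1.e+00] q [-0.58  0.54 -0.31  0.72 -0.    0.97] w 0.0423 F [-0.9 -0.2 -3.3]
tool mm [-0.3 -0.3  5.5] units [-0.01 -0.01  0.18]
rz units -0.0
rotvec tool /0.15 [-0.002  0.003 -0.002]
```

View pics/w4.png

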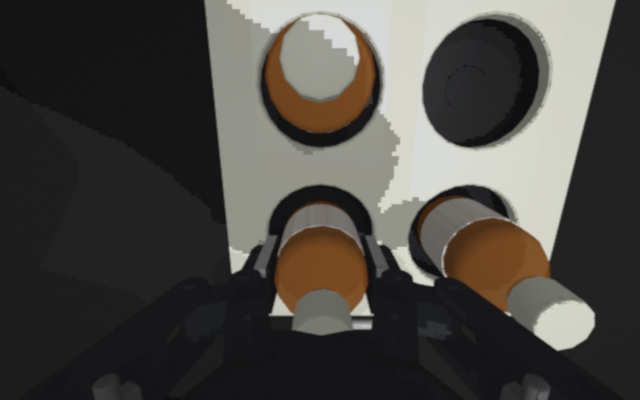

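>>> play_rows:
  series: "0 0 0.07 0 0 0 -0.3; 0 0 0.07 0 0 0 -0.3; 0 0 0.03 0 0 0 -0.3; 0 0 0 0 0 0 -0.3"

```text
time_s: 9.35
tcp_pos: [0.51, -0.2479, 0.0342]
eef_rot: [[1.0, 0.017, 0.0], [0.017, -1.0, -0.0], [0.0, 0.0, -1.0]]
ft_force: [0.4, -0.3, -3.7]
width: 0.0429
```

>>> play_rows:
  series: "0 0 0.03 0 0 0 -0.3; 0 0 0 0 0 0 -0.3"

```text
time_s: 9.55
tcp_pos: [0.5101, -0.2481, 0.0337]
eef_rot: [[1.0, 0.017, 0.0], [0.017, -1.0, -0.0], [0.0, 0.0, -1.0]]
ft_force: [-1.3, 0.8, 3.3]
width: 0.0425
```

Contact: Fz went from −3.7 to +3.3 N. Releasing to a partial opening.

>>> play_rows:
  series: "0 0 0 0 0 0 0.1; 0 0 0 0 0 0 0.2; 0 0 0 0 0 0 0.4; 0 0 0 0 0 0 0.4; 0 0 0 0 0 0 0.4"

```text
time_s: 10.05
tcp_pos: [0.51, -0.2479, 0.0333]
eef_rot: [[1.0, 0.017, 0.0], [0.017, -1.0, 0.0], [0.0, -0.0, -1.0]]
ft_force: [0.4, -0.0, 0.6]
width: 0.0597
```

>>> play_rows:
  series: "0 0 -0.3 0 0 0 0.4; 0 0 -0.6 0 0 0 0.4; 0 0 -0.9 0 0 0 0.4; 0 0 -0.9 0 0 0 0.4; 0 0 -0.9 0 0 0 0.4; 0 0 -0.9 0 0 0 0.4; 0 0 -0.9 0 0 0 0.4; 0 0 -0.6 0 0 0 0.4"

```text
time_s: 10.85
tcp_pos: [0.5104, -0.2482, 0.2161]
eef_rot: [[1.0, 0.017, 0.002], [0.017, -1.0, -0.001], [0.002, 0.001, -1.0]]
ft_force: [0.3, -0.0, -0.7]
width: 0.06
```

```bash
python3 d.py .619 .265 .22 35
python3 - <<'E'
from m import *
f=grab_frame('wrist'); save(f,'w5'); P=cloud(f)
m=(P[...,2]>.06)&(P[...,2]<.11)&(np.hypot(P[...,0]-.5095,P[...,1]+.2475)<.035)
q=P[m]; print(m.sum(),q.min(0),q.max(0))
f=grab_frame('scene'); save(f,'s5')
E
```

```text
t 10.85 tcp [ 0.5104 -0.2482  0.2161] yaw 0.98 Rz [ 0.0022 -0.0014 -1.    ] q [-0.58  0.38 -0.07  1.12  0.    0.97] w 0.06 F [ 0.3 -0.  -0.7]
tool mm [ 117.3 -511.3   -4.4] units [  3.91 -17.04  -0.15]
rz units -3.96
rotvec tool /0.15 [ 0.013 -0.011 -3.959]
1225 [ 0.48992918 -0.26868254  0.06000866] [ 0.53207528 -0.22765581  0.10210306]
```

View pics/w5.png

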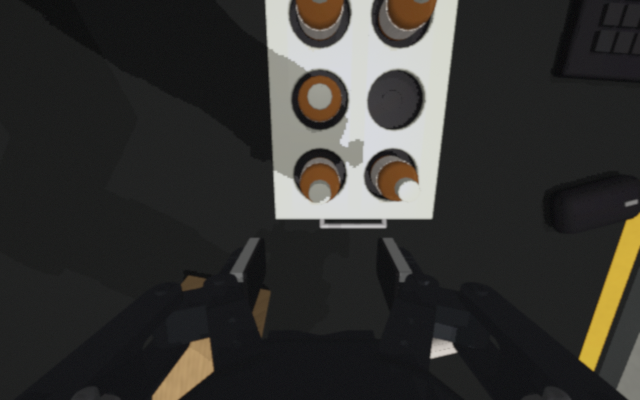

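View pics/s5.png

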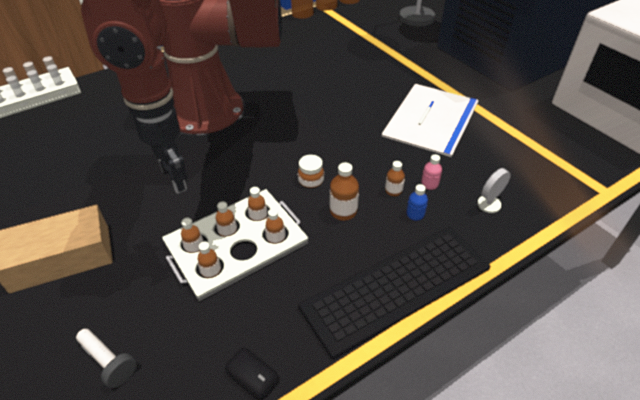

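The first bottle stands upright in opening1: wrist (320,180), scene (191,235), top at about 0.10 m like the others. Now moving to the second bottle.

>>> play_rows:
  series: "0.18 -0.5 -0.1 0 0 0 0.6; 0.18 -0.8 -0.1 0 0 0 0.6; 0.18 -0.8 0 0 0 0 0.6; 0.18 -0.8 0 0 0 0 0.6; 0.18 -0.8 0 0 0 0 0.6; 0.18 -0.8 0 0 0 0 0.6; 0.18 -0.8 0 0 0 0 0.6; 0.18 -0.8 0 0 0 0 0.6"

```text
time_s: 11.75
tcp_pos: [0.5495, -0.0621, 0.2185]
eef_rot: [[1.0, 0.017, -0.002], [0.017, -1.0, 0.001], [-0.002, -0.001, -1.0]]
ft_force: [0.7, 0.3, 0.3]
width: 0.0684
```

>>> play_rows:
  series: "0.18 -0.8 0 0 0 0 0.6; 0.18 -0.8 0 0 0 0 0.6; 0.18 -0.8 0 0 0 0 0.6; 0.18 -0.8 0 0 0 0 0.6; 0.18 -0.8 0 0 0 0 0.6; 0.18 -0.8 0 0 0 0 0.6; 0.18 -0.8 0 0 0 0 0.6; 0.18 -0.8 0 0 0 0 0.6"

```text
time_s: 12.55
tcp_pos: [0.5891, 0.1304, 0.2184]
eef_rot: [[1.0, 0.017, -0.002], [0.017, -1.0, 0.0], [-0.002, -0.0, -1.0]]
ft_force: [-0.2, 0.2, -0.6]
width: 0.0684
```

>>> play_rows:
  series: "0.18 -0.8 0 0 0 0 0.7; 0.18 -0.8 0 0 0 0 0.7; 0.18 -0.8 0 0 0 0 0.7; 0.18 -0.8 0 0 0 0 0.7; 0.18 -0.8 0 0 0 0 0.7; 0 0 0 0 0 0 0.7"

```text
time_s: 13.15
tcp_pos: [0.6139, 0.2523, 0.2179]
eef_rot: [[1.0, 0.02, -0.002], [0.02, -1.0, 0.0], [-0.002, -0.001, -1.0]]
ft_force: [0.3, -0.4, -0.6]
width: 0.0724
```

>>> play_rows:
  series: "0 0 0 0 0 -0.79 0.7; 0 0 0 0 0 -0.79 0.7; 0 0 0 0 0 -0.79 0.7; 0 0 0 0 0 -0.79 0.7; 0 0 0 0 0 -0.79 0.7; 0 0 0 0 0 0 0.7"

```text
time_s: 13.75
tcp_pos: [0.6141, 0.2488, 0.2187]
eef_rot: [[0.819, 0.574, -0.001], [0.574, -0.819, -0.0], [-0.001, -0.0, -1.0]]
ft_force: [0.2, -0.0, 0.1]
width: 0.0726
```

```bash
python3 d.py .619 .265 .027 35
python3 - <<'E'
from m import *
f=grab_frame('wrist'); save(f,'w6'); P=cloud(f)
m=(P[...,2]>.06)&(P[...,2]<.11)&(np.hypot(P[...,0]-.619,P[...,1]-.265)<.035)
q=P[m]; print(m.sum(),q.min(0),q.max(0))
E
```

```text
t 13.75 tcp [0.6141 0.2488 0.2187] yaw 35.02 Rz [-1.4e-03 -4.0e-04 -1.0e+00] q [ 0.27  0.57  0.25  1.25 -0.    1.23] w 0.0726 F [ 0.2 -0.   0.1]
tool mm [ 13.5 -10.4 191.6] units [ 0.45 -0.35  6.39]
rz units 0.0
rotvec tool /0.15 [-0.003  0.009  0.002]
1094 [0.59936098 0.24487471 0.06000759] [0.64003236 0.28555692 0.09757443]
```

View pics/w6.png

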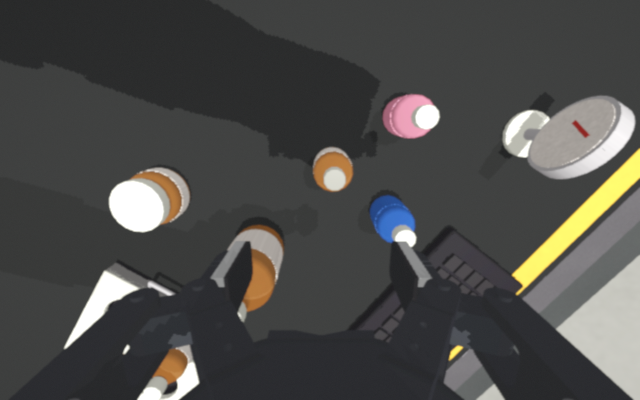

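The wrist view shows the target bottle at (333,170), between the pink (410,117) and blue (393,220) look-alikes. At yaw 35° the fingers pass clear of both. Aligning, then descending.

>>> play_rows:
  series: "0.24 -0.17 0 0 0 0 0.7; 0.23 -0.17 0 0 0 0 0.7; 0 0 0.6 0 0 0 0.7; 0 0 0.6 0 0 0 0.7; 0 0 0 0 0 0 0.7; 0 0 0 0 0 0 0.7"

```text
time_s: 14.4
tcp_pos: [0.6206, 0.2658, 0.1834]
eef_rot: [[0.82, 0.572, -0.001], [0.572, -0.82, -0.0], [-0.001, -0.0, -1.0]]
ft_force: [-0.2, -0.1, 1.0]
width: 0.0723
```

```bash
python3 d.py .6195 .265 .027 35
python3 - <<'E'
from m import *
f=grab_frame('wrist'); save(f,'w7')
E
```

```text
t 14.4 tcp [0.6206 0.2658 0.1834] yaw 34.9 Rz [-6.e-04 -1.e-04 -1.e+00] q [0.3  0.61 0.22 1.19 0.   1.26] w 0.0723 F [-0.2 -0.1  1. ]
tool mm [-1.300e+00  1.000e-01  1.564e+02] units [-0.04  0.    5.21]
rz units -0.01
rotvec tool /0.15 [-0.001  0.004 -0.012]
```

View pics/w7.png

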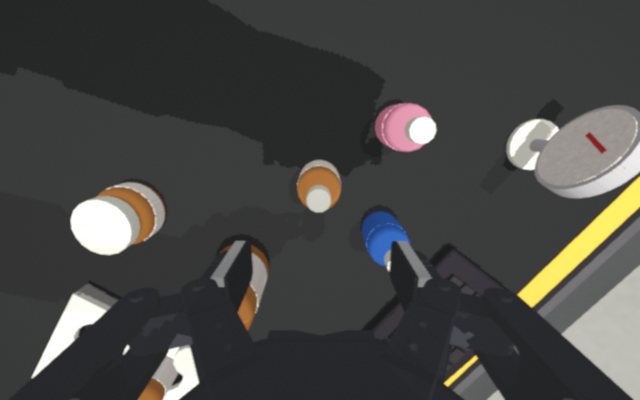

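Centred (bottle at (319,187)), with over 30 mm of clearance to the blue and pink bottles. Descending and gripping.

>>> play_rows:
  series: "-0.04 0 0.7 0 0 0 0.7; 0 0 0.7 0 0 0 0.7; 0 0 0.7 0 0 0 0.7; 0 0 0.7 0 0 0 0.7; 0 0 0.7 0 0 0 0.7; 0 0 0.7 0 0 0 0.7; 0 0 0.65 0 0 0 0.7; 0 0 0.3 0 0 0 0.7"

```text
time_s: 15.25
tcp_pos: [0.6196, 0.2647, 0.0281]
eef_rot: [[0.82, 0.572, -0.001], [0.572, -0.82, -0.0], [-0.001, -0.0, -1.0]]
ft_force: [0.6, 0.0, 0.2]
width: 0.0725
```

>>> play_rows:
  series: "0 0 0 0 0 0 0.7; 0 0 0 0 0 0 -0.3; 0 0 0 0 0 0 -0.3; 0 0 0 0 0 0 -0.3; 0 0 0 0 0 0 -0.3; 0 0 0 0 0 0 -0.3; 0 0 0 0 0 0 -0.3; 0 0 0 0 0 0 -0.3"
  force: 40

```text
time_s: 16.05
tcp_pos: [0.6205, 0.2648, 0.0305]
eef_rot: [[0.82, 0.572, 0.002], [0.572, -0.82, 0.0], [0.002, 0.001, -1.0]]
ft_force: [-1.4, -1.6, 5.3]
width: 0.0428
```

```bash
python3 d.py .6195 .265 .027 35
```

```text
t 16.05 tcp [0.6205 0.2648 0.0305] yaw 34.92 Rz [ 2.e-03  4.e-04 -1.e+00] q [ 0.3   0.73  0.02  0.86 -0.    1.26] w 0.0428 F [-1.4 -1.6  5.3]
tool mm [-0.7 -0.7  3.5] units [-0.02 -0.02  0.12]
rz units -0.01
rotvec tool /0.15 [ 0.005 -0.013 -0.009]
```

>>> play_rows:
  series: "0 0 -0.3 0 0 0 -0.3; 0 0 -0.6 0 0 0 -0.3; 0 0 -0.9 0 0 0 -0.3; 0 0 -0.9 0 0 0 -0.3; 0 0 -0.9 0 0 0 -0.3; 0 0 -0.9 0 0 0 -0.3; 0 0 -0.9 0 0 0 -0.3; 0 0 -0.9 0 0 0 -0.3"
  force: 50

```text
time_s: 16.85
tcp_pos: [0.6195, 0.2646, 0.2197]
eef_rot: [[0.82, 0.572, 0.0], [0.572, -0.82, 0.0], [0.0, 0.0, -1.0]]
ft_force: [0.7, 0.7, -2.9]
width: 0.0424
```

>>> play_rows:
  series: "0 0 0 0 0 0.4 -0.3; 0 0 0 0 0 0.7 -0.3; 0 0 0 0 0 0.8 -0.3; 0 0 0 0 0 0.8 -0.3; 0 0 0 0 0 0.8 -0.3; 0 0 0 0 0 0.45 -0.3; 0 0 0 0 0 0 -0.3"

```text
time_s: 17.55
tcp_pos: [0.6196, 0.2647, 0.2184]
eef_rot: [[1.0, 0.016, 0.0], [0.016, -1.0, 0.0], [0.0, -0.0, -1.0]]
ft_force: [-0.3, -0.7, -2.7]
width: 0.0424
```

```bash
python3 d.py .593 -.1615 .21 1
python3 - <<'E'
from m import *
f=grab_frame('wrist'); save(f,'w8')
E
```

```text
t 17.55 tcp [0.6196 0.2647 0.2184] yaw 0.92 Rz [ 2.e-04  1.e-04 -1.e+00] q [0.3  0.59 0.28 1.26 0.   1.85] w 0.0424 F [-0.3 -0.7 -2.7]
tool mm [-33.4 425.7   8.3] units [-1.11 14.19  0.28]
rz units -0.01
rotvec tool /0.15 [-0.    -0.001 -0.009]
```

View pics/w8.png

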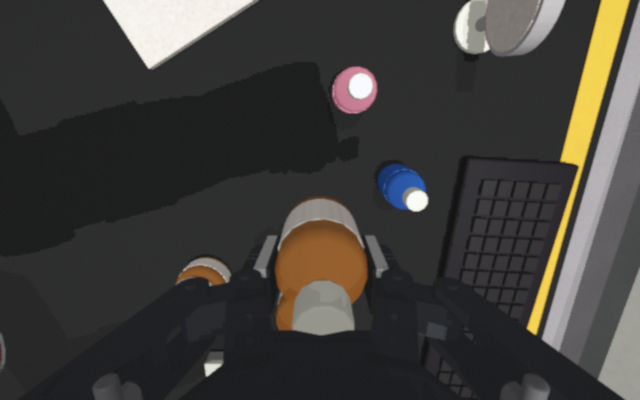

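The bottle is held upright at (322,265), and both look-alikes are undisturbed. Now moving over opening0.

>>> play_rows:
  series: "-0.06 0.4 0 0 0 0 -0.3; -0.06 0.8 0 0 0 0 -0.3; -0.06 0.8 0 0 0 0 -0.3; -0.06 0.8 0 0 0 0 -0.3; -0.06 0.8 0 0 0 0 -0.3; -0.06 0.8 0 0 0 0 -0.3; -0.06 0.8 0 0 0 0 -0.3; -0.06 0.8 0 0 0 0 -0.3"

```text
time_s: 18.4
tcp_pos: [0.6079, 0.0827, 0.218]
eef_rot: [[1.0, 0.018, 0.0], [0.018, -1.0, -0.0], [0.0, 0.0, -1.0]]
ft_force: [0.5, -0.3, -2.7]
width: 0.0425
```

>>> play_rows:
  series: "-0.06 0.8 0 0 0 0 -0.3; -0.06 0.8 0 0 0 0 -0.3; -0.06 0.8 0 0 0 0 -0.3; -0.06 0.8 0 0 0 0 -0.3; -0.06 0.8 0 0 0 0 -0.3; -0.06 0.8 0 0 0 0 -0.3; -0.06 0.8 0 0 0 0 -0.3; -0.06 0.8 0 0 0 0 -0.3"

```text
time_s: 19.2
tcp_pos: [0.5965, -0.1094, 0.2181]
eef_rot: [[1.0, 0.018, -0.0], [0.018, -1.0, -0.0], [-0.0, 0.0, -1.0]]
ft_force: [0.8, -0.1, -2.2]
width: 0.0423
```

>>> play_rows:
  series: "-0.06 0.8 0 0 0 0 -0.3; -0.06 0.8 0 0 0 0 -0.3; 0 0.3 0 0 0 0 -0.3; 0 0 0 0 0 0 -0.3; 0 0 0 0 0 0 -0.3"

```text
time_s: 19.7
tcp_pos: [0.5943, -0.1644, 0.2179]
eef_rot: [[1.0, 0.017, -0.0], [0.017, -1.0, 0.0], [-0.0, -0.0, -1.0]]
ft_force: [0.3, -0.4, -2.5]
width: 0.0426
```

```bash
python3 d.py .593 -.1615 .145 1
```

```text
t 19.7 tcp [ 0.5943 -0.1644  0.2179] yaw 1.0 Rz [-1.e-04  4.e-04 -1.e+00] q [-0.39  0.47  0.09  1.18  0.    1.16] w 0.0426 F [ 0.3 -0.4 -2.5]
tool mm [-1.3 -2.9 72.9] units [-0.04 -0.1   2.43]
rz units -0.0
rotvec tool /0.15 [-0.003  0.001 -0.001]
```

>>> play_rows:
  series: "-0.04 -0.1 0.5 0 0 0 -0.3; 0 0 0.7 0 0 0 -0.3; 0 0 0.7 0 0 0 -0.3; 0 0 0.5 0 0 0 -0.3; 0 0 0 0 0 0 -0.3; 0 0 0 0 0 0 -0.3"

```text
time_s: 20.3
tcp_pos: [0.5935, -0.161, 0.1463]
eef_rot: [[1.0, 0.018, -0.0], [0.018, -1.0, 0.0], [-0.0, -0.0, -1.0]]
ft_force: [0.0, 0.2, -3.0]
width: 0.0422
```

```bash
python3 d.py .593 -.1615 .0355 1
python3 - <<'E'
from m import *
f=grab_frame('wrist'); save(f,'w9'); f=grab_frame('scene'); save(f,'s9')
E
```

```text
t 20.3 tcp [ 0.5935 -0.161   0.1463] yaw 1.04 Rz [-0.e+00  2.e-04 -1.e+00] q [-0.38  0.52 -0.04  1.02  0.    1.17] w 0.0422 F [ 0.   0.2 -3. ]
tool mm [ -0.5   0.5 110.8] units [-0.02  0.02  3.69]
rz units 0.01
rotvec tool /0.15 [-0.001  0.     0.005]
```

View pics/w9.png

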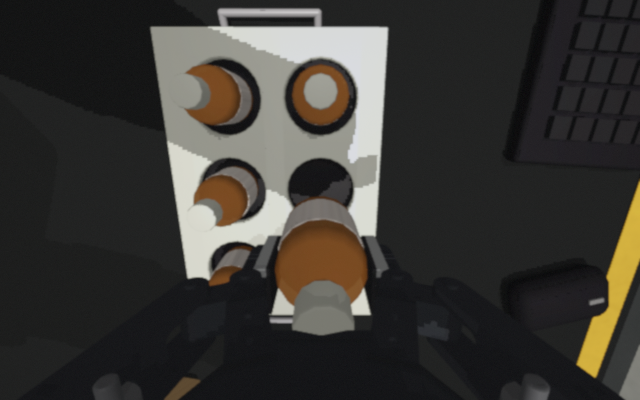

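View pics/s9.png

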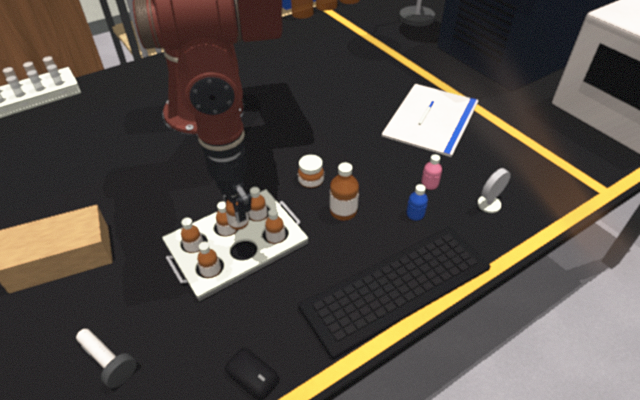

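Opening0 lies at (320,185) in the wrist view, in line with the held bottle. Descending.

>>> play_rows:
  series: "-0.02 0.02 0.5 0 0 0 -0.3; 0 0 0.6 0 0 0 -0.3; 0 0 0.6 0 0 0 -0.3; 0 0 0.6 0 0 0 -0.3; 0 0 0.6 0 0 0 -0.3; 0 0 0.4 0 0 0 -0.3; 0 0 0.2 0 0 0 -0.3; 0 0 0 0 0 0 -0.3"

```text
time_s: 21.2
tcp_pos: [0.5927, -0.1624, 0.0407]
eef_rot: [[1.0, 0.017, -0.0], [0.017, -1.0, 0.0], [-0.0, -0.0, -1.0]]
ft_force: [-0.2, 1.5, -2.2]
width: 0.0423
```

>>> play_rows:
  series: "0 0 0.06 0 0 0 -0.3; 0 0 0.05 0 0 0 -0.3; 0 0 0 0 0 0 -0.3"

```text
time_s: 21.5
tcp_pos: [0.593, -0.1626, 0.0379]
eef_rot: [[1.0, 0.017, 0.001], [0.017, -1.0, -0.0], [0.001, 0.0, -1.0]]
ft_force: [0.5, -0.1, -3.1]
width: 0.0422
```

```bash
python3 d.py .593 -.1615 .0355 1
python3 - <<'E'
from m import *
f=grab_frame('wrist'); save(f,'w10')
E
```

```text
t 21.5 tcp [ 0.593  -0.1626  0.0379] yaw 0.98 Rz [ 6.e-04 -3.e-04 -1.e+00] q [-0.39  0.62 -0.17  0.78 -0.    1.17] w 0.0422 F [ 0.5 -0.1 -3.1]
tool mm [ 0.  -1.1  2.4] units [ 0.   -0.04  0.08]
rz units -0.0
rotvec tool /0.15 [ 0.002 -0.004 -0.003]
```

View pics/w10.png

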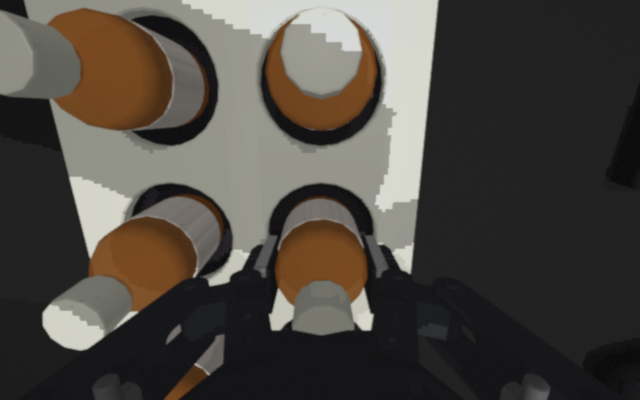

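The bottle is inside opening0, with about 2–3 mm left to the floor.

>>> play_rows:
  series: "0 0 0.05 0 0 0 -0.3; 0 0 0.03 0 0 0 -0.3; 0 0 0 0 0 0 -0.3"

```text
time_s: 21.85
tcp_pos: [0.5929, -0.1626, 0.0356]
eef_rot: [[1.0, 0.017, 0.001], [0.017, -1.0, -0.0], [0.001, 0.0, -1.0]]
ft_force: [-1.9, 0.6, 2.9]
width: 0.0426
```

>>> play_rows:
  series: "0 0 0.04 0 0 0 -0.3; 0 0 0 0 0 0 -0.3"

```text
time_s: 22.05
tcp_pos: [0.5929, -0.1626, 0.0355]
eef_rot: [[1.0, 0.017, 0.001], [0.017, -1.0, -0.001], [0.001, 0.001, -1.0]]
ft_force: [-5.6, 1.2, 15.3]
width: 0.0424
```

Floor contact is firm. Releasing and retreating.

>>> play_rows:
  series: "0 0 -0.03 0 0 0 -0.3; 0 0 0 0 0 0 0.1; 0 0 0 0 0 0 0.2; 0 0 0 0 0 0 0.4; 0 0 0 0 0 0 0.4; 0 0 0 0 0 0 0.4"

```text
time_s: 22.65
tcp_pos: [0.5927, -0.1624, 0.0347]
eef_rot: [[1.0, 0.017, -0.0], [0.017, -1.0, 0.0], [-0.0, -0.0, -1.0]]
ft_force: [-0.7, 0.4, 0.3]
width: 0.0597
```

>>> play_rows:
  series: "0 0 -0.3 0 0 0 0.4; 0 0 -0.6 0 0 0 0.4; 0 0 -0.9 0 0 0 0.4; 0 0 -0.9 0 0 0 0.4; 0 0 -0.9 0 0 0 0.4; 0 0 -0.9 0 0 0 0.4; 0 0 -0.9 0 0 0 0.4; 0 0 -0.6 0 0 0 0.4"

```text
time_s: 23.45
tcp_pos: [0.5933, -0.1626, 0.2177]
eef_rot: [[1.0, 0.017, 0.002], [0.017, -1.0, -0.001], [0.002, 0.001, -1.0]]
ft_force: [0.4, 0.9, -0.5]
width: 0.0597
```

>>> play_rows:
  series: "-0.5 -0.6 0 0 0 0 0.4; -0.8 -0.8 0 0 0 0 0.4; -0.8 -0.8 0 0 0 0 0.4; -0.8 -0.8 0 0 0 0 0.4; -0.8 -0.8 0 0 0 0 0.4; -0.6 -0.8 0 0 0 0 0.4; -0.3 -0.8 0 0 0 0 0.4; 0 -0.5 0 0 0 0 0.4"

```text
time_s: 24.25
tcp_pos: [0.4504, 0.0135, 0.2157]
eef_rot: [[1.0, 0.018, 0.0], [0.018, -1.0, 0.0], [0.0, -0.0, -1.0]]
ft_force: [0.5, 0.7, -0.3]
width: 0.0598
```

```bash
python3 d.py .593 -.1615 .0355 1
python3 - <<'E'
from m import *
for n in ['top','scene']:
    f=grab_frame(n); save(f,n+'11'); P=cloud(f)
    for x,y in((.5095,-.2475),(.593,-.1615),(.508,-.1625),(.5945,-.247)):
        m=(P[...,2]>.06)&(P[...,2]<.11)&(np.hypot(P[...,0]-x,P[...,1]-y)<.035); q=P[m]
        print(n,(x,y),m.sum(),q.min(0).round(3),q.max(0).round(3),q[q[:,2]>.09].mean(0).round(4))
E
```

```text
t 24.25 tcp [0.4504 0.0135 0.2157] yaw 1.01 Rz [ 4.e-04  2.e-04 -1.e+00] q [-0.13  0.16 -0.37  1.04  0.    1.42] w 0.0598 F [ 0.5  0.7 -0.3]
tool mm [139.5 177.5 180.2] units [4.65 5.92 6.01]
rz units 0.0
rotvec tool /0.15 [-0.001 -0.003  0.001]Traceback (most recent call last):
  File "<stdin>", line 6, in <module>
    return umr_minimum(a, axis, None, out, keepdims, initial, where)
ValueError: zero-size array to reduction operation minimum which has no identity
```

View pics/top11.png

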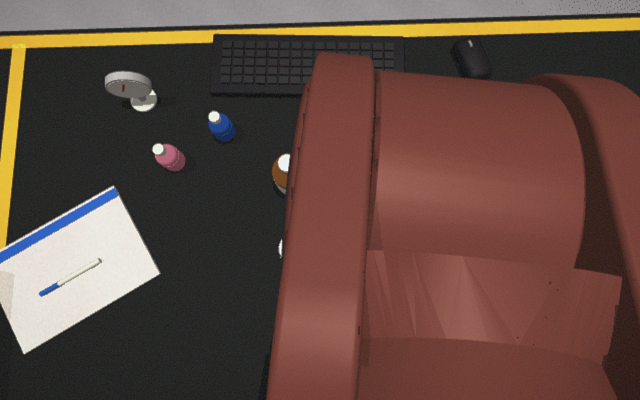

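The arm blocks the top view, so I'll move it farther aside.

>>> play_rows:
  series: "-0.2 -0.6 0 0 0 0 0.4; -0.3 -0.9 0 0 0 0 0.4; -0.3 -0.9 0 0 0 0 0.4; -0.3 -0.9 0 0 0 0 0.4; -0.3 -0.9 0 0 0 0 0.4; -0.3 -0.9 0 0 0 0 0.4; -0.3 -0.9 0 0 0 0 0.4; -0.3 -0.9 0 0 0 0 0.4"

```text
time_s: 25.1
tcp_pos: [0.3791, 0.2189, 0.2154]
eef_rot: [[1.0, 0.017, 0.001], [0.017, -1.0, 0.0], [0.001, -0.0, -1.0]]
ft_force: [1.0, 0.1, 0.3]
width: 0.0597
```

>>> play_rows:
  series: "-0.1 -0.9 0 0 0 0 0.4; 0 -0.9 0 0 0 0 0.4; 0 -0.9 0 0 0 0 0.4; 0 -0.9 0 0 0 0 0.4; 0 -0.9 0 0 0 0 0.4; 0 -0.6 0 0 0 0 0.4; 0 0 0 0 0 0 0.4; 0 0 0 0 0 0 0.4"

```text
time_s: 25.9
tcp_pos: [0.3736, 0.3706, 0.215]
eef_rot: [[1.0, 0.018, -0.0], [0.018, -1.0, -0.0], [-0.0, 0.0, -1.0]]
ft_force: [0.5, -0.5, 0.1]
width: 0.0596
```

```bash
python3 d.py .593 -.1615 .0355 1
python3 - <<'E'
from m import *
for n in ['top','scene']:
    f=grab_frame(n); save(f,n+'12'); P=cloud(f)
    for x,y in((.5095,-.2475),(.593,-.1615),(.508,-.1625),(.5945,-.247)):
        m=(P[...,2]>.06)&(P[...,2]<.11)&(np.hypot(P[...,0]-x,P[...,1]-y)<.035); q=P[m]
        if len(q): print(n,(x,y),m.sum(),q.min(0).round(3),q.max(0).round(3),q[q[:,2]>.09].mean(0).round(4))
E
```

```text
t 25.9 tcp [0.3736 0.3706 0.215 ] yaw 1.01 Rz [-0.e+00 -4.e-04 -1.e+00] q [ 0.64  0.3  -0.18  1.09 -0.    2.2 ] w 0.0596 F [ 0.5 -0.5  0.1]
tool mm [209.9 535.8 179.7] units [ 7.   17.86  5.99]
rz units 0.0
rotvec tool /0.15 [0.003 0.    0.001]
top (0.5095, -0.2475) 433 [ 0.487 -0.268  0.061] [ 0.53  -0.227  0.104] [ 0.5084 -0.2478  0.0995]
top (0.593, -0.1615) 395 [ 0.57  -0.181  0.06 ] [ 0.611 -0.139  0.103] [ 0.5905 -0.16    0.0993]
top (0.508, -0.1625) 408 [ 0.486 -0.182  0.06 ] [ 0.528 -0.14   0.103] [ 0.5072 -0.1609  0.0994]
top (0.5945, -0.247) 423 [ 0.572 -0.265  0.06 ] [ 0.615 -0.224  0.104] [ 0.5929 -0.2441  0.0993]
scene (0.5095, -0.2475) 290 [ 0.499 -0.27   0.06 ] [ 0.534 -0.228  0.103] [ 0.5135 -0.2494  0.0974]
scene (0.593, -0.1615) 301 [ 0.58  -0.181  0.06 ] [ 0.616 -0.141  0.102] [ 0.5959 -0.1616  0.098 ]
scene (0.508, -0.1625) 270 [ 0.499 -0.182  0.06 ] [ 0.532 -0.141  0.102] [ 0.5122 -0.1622  0.098 ]
scene (0.5945, -0.247) 320 [ 0.578 -0.267  0.06 ] [ 0.619 -0.224  0.102] [ 0.5986 -0.2457  0.098 ]
```

View pics/top12.png

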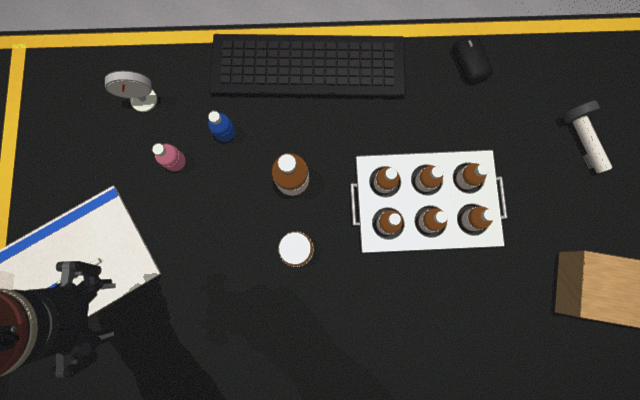

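View pics/scene12.png

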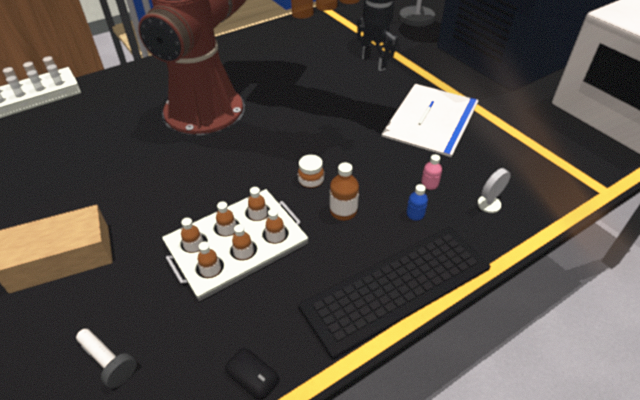

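All six cells are filled. The new bottles, in the top view at (431,178) and (475,218), stand upright at the same height as the original four. The jar, the big bottle and the blue and pink bottles are untouched, and the arm is clear. Handing in.

```bash
python3 -c "
from bench import r
print(r.sign_off())"
```

```text
the job is handed in; nothing more can be done
None
```

Both loose amber bottles now stand upright in the crate's two empty cells, and I handed the job in at about 26 s of the 59 s allowed.

- **Placement:** I lowered each bottle until the wrist force showed it touching the crate floor, at about 3 N for the first and 15 N for the second. I then opened the gripper partway and lifted straight up.
- **Height:** In the final top and scene pictures, both new bottles' tops read about 0.10 m, matching the bottles already in the crate to within about 1 mm. That fits bottles standing on the floor.
- **Position:** Their centres agree with the measured openings to within about 3 mm by the top camera and about 4 mm by the scene camera.
- **Everything else:** The squat jar, the big bottle and the blue and pink bottles stayed where they were. The arm finished well clear.

One picture was blocked by the arm; I moved it aside and repeated the check. No checks failed. The two cameras disagreed by 2–6 mm on positions, which is small next to the 10 mm of clearance around each bottle.

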